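# Set equal gaps between filter holders on a photometer rail with a spacer

## Task

The three glass filter holders on the photometer rail stand too close together: take the white spacer from its blue stand and, working outward from the yellow end stop, set the gaps stop-to-first, first-to-second and second-to-third each to the width of the spacer. In each gap keep the spacer's straight face lightly against the part already in place, without shifting it, and press the spacer down onto the rail so that its sloping side moves the next holder outward; then hang the spacer back upright in its stand and let go. The glass is fragile, so go gently, touch rail and holders only with the spacer, and leave the other things on the bench alone.

Things in the scene. Friction and masses are not known exactly. Their poses are not given: they have to be found in the camera images.
- rail: Fixed straight aluminium rail on a dark foot, lying level on the bench: 230 mm long (its y axis), foot 70 mm wide (x), flat top 30 mm above the bench. Origin: centre of the underside, on the bench; z up. +y is outward, from the yellow end stop along the row of holders.
- stop_face (a point): On the face of the fixed yellow end stop that looks towards the holders (rail y = -90 mm), middle of its width, at the rail's top. The stop is an upright plate on the rail, 50 mm wide (x), 14 mm thick (y), reaching 90 mm above the bench. Axes as the rail's.
- holder1: First filter holder, nearest the stop, amber glass: upright plate 50 mm wide (x), 12 mm thick (y), from the rail's top to 90 mm above the bench. Origin: middle of width and thickness, at the rail's top; axes as the rail's. Slides only along the rail's y, drag about 8 N, stays where left, at least 35 mm of outward travel; holders do not block one another.
- holder2: Second filter holder, green glass; otherwise as holder1. Each of the three holders starts 4 to 9 mm short of its final place, so once the part before it is in place, the gap before it is 23 to 28 mm wide.
- holder3: Third filter holder, blue glass, farthest from the stop; otherwise as holder1.
- spacer: Loose spacer, 0.22 kg, 126 mm tall: grip, collar and blade. Origin: on the grip's centre line, at the height of the toe's bottom; z up. The white slick blade, 78 mm tall, 30 mm wide (x), has a straight face on the -y side; its +y side slopes: 10 mm thick at the bottom, growing evenly to 32 mm at 48 mm height, 32 mm above that.
- spacer_grip (a point): Middle of the spacer's black rubber grip, 109 mm above the toe's bottom. The grip is 24 mm (x) by 30 mm (y), 86 to 126 mm above the toe's bottom, red stripe on top at its sloping side (+y); best gripped across y. Below it a steel collar, 60 mm (x) by 32 mm (y), 78 to 86 mm high. Pressing the slope against a holder's drag takes about 7 to 10 N.
- spacer_collar (a point): Centre of the spacer's collar, 82 mm above the toe's bottom. The blade is clamped firmly under it, but each time up to 4.5 mm off centre along y, by an amount that no reading tells: the straight face lies 11.5 to 20.5 mm from the grip's centre line, on the -y side. It does not slip in the work.
- stand: Fixed spacer stand: dark base 90 mm (x) by 70 mm (y), 5 mm thick, with two blue upright cheeks, each 50 mm long (y) and 9 mm thick, inner faces at x = -19 and +19 mm, tops 89 mm above the bench. The spacer hangs between them, collar on their tops, toe 11 mm above the bench, at the start centred with axes parallel. Origin: centre of the underside; z up.
- bottle: Bystander: white bottle with blue cap, 56 mm across, 120 mm tall. Origin: centre of its underside.
- beaker: Bystander: glass beaker, 60 mm across, 75 mm tall. Origin: centre of its underside.
- spare: Bystander: spare filter holder lying flat, 50 by 60 by 12 mm. Origin: centre of its underside.
- driver: Bystander: screwdriver lying along its x axis, 150 mm long.
- vial: Bystander: amber vial, 28 mm across, 50 mm tall, in the green tray at the side. Origin: centre of its underside.
There are look-alikes about, which are no part of the job. What is shaped like the stand but purple or red is not meant.

How it is judged:
By the outcome, as a careful person would: the job done as asked, in the order asked, and still so for the second after the job is handed in, with the robot touching nothing.
It also fails if it takes over 72 s, if anything falls off the work surface, if the arm or the gripper's body presses on something with over 40 N, if the wrist force passes 120 N, or if a joint passes its speed limit or range.

## Robot

A 6-joint arm with a two-finger parallel gripper is mounted at the origin on the work surface. World frame = base frame: x ahead of the robot, y to its left, z up, the work surface at z = 0. Lengths are in mm, angles in rad, forces in N, time in s.
With the tool pointing down it reaches from about 325 to 750 mm from the base axis. Payload 7.6 kg.
Tool frame: the origin (TCP) lies on the centre line of the jaws, within the pads' length; the fingertips stand 17 mm ahead of it and the grasp point (between the pads) lies 2 mm behind it; y points along the fingers, x is the direction in which the jaws open and shut, and the axes are right-handed (so a half turn about y gives the same grasp; the last joint's range is limited). The gripper opens to 85 mm and grips with 20 to 120 N. Pads are 22 mm wide; open, the fingers measure 114 mm over their backs; the gripper's body (76 mm by 85 mm) begins 54 mm behind the grasp point. The pads swing forward as they close: fully open they stand 13 mm farther back than shut.
Start: joints at [1.064, 0.052, 1.401, -0, 1.689, -0.07], TCP at [222.083, 475.734, 248.323] pointing down, gripper open.
Joint ranges: [-2.9, 2.9], [-0.91, 2.17], [0.12, 2.37], [-1.06, 4.2], [0.26, 2.73], [-2.93, 2.93]. Speed limits (rad/s): [2.57, 2.57, 3.01, 3.14, 3.14, 3.14].

## Interface

Orientations are given as a unit quaternion [x, y, z, w].
In Python, from workcell import env gives the robot as it stands. Calls block until the motion is done:
- env.reach(position, orientation): joint-space move of the TCP to a pose.
- env.move_straight(position, rotation=None, vel=150, max_force=None): straight line of the TCP; rotation=None keeps the orientation; vel is the mean speed in mm/s. With max_force (N) it stops when the force on the tool has changed by that much, and returns True; else False.
- env.goto_joints(angles): joint-space move.
- env.let_go() and env.close_gripper(squeeze=None): open the fingers fully, or close them until they stop; squeeze is the grip in N (None keeps the last).
- env.wait(seconds).
- env.inverse_kinematics(position, orientation): joint angles nearest the present ones, or None.
- env.observe(): the state.
- env.read_camera(name): name is "side" or "top"; returns (picture, depth): 480x640x3 uint8, red, green, blue; 480x640 float32, mm along the optical axis (not along the pixel's ray), 0 where there is no reading.
- env.calibration(name): a dict with "K" (3x3 intrinsics, pixels), "cam_to_world" (4x4, takes a point from camera to world coordinates). Camera axes: x right, y down, z forward; pixel columns grow to the right and rows downward; lengths in mm; the calibration is good to about 2 mm. A picture is of the moment at which its call begins. calibration takes no time and is no camera call.
A pose or a line that the arm cannot do raises env.IKError and nothing moves.
- env.finish_job(): hands the job in, once; it reports no verdict.
The state is a dict: "clock": time; "joint_pos": joint angles; "qvel": joint speeds; "joint_torque": joint torques, N m; "tool_pos": TCP position; "ee_rot": TCP orientation; "force": force on the tool from outside, world axes, zero at the start; "ft_torque": the same for the moment, N m; "gripper_width": opening from 0.0 (shut) to 1.0 (fully open).
Only numpy, scipy, OpenCV 4.12 (cv2) and the standard library are available. Lean on these libraries where they do the work, as an engineer would, in place of code of your own. Each camera call takes 0.05 s, during which the arm holds its last target.

## Working session

There is one attempt and no reset: what is moved stays moved. The work goes in short steps, each a Python script; the robot and the scene stay as the last script left them, time stands still between calls to the robot, and variables do not carry over. Pictures are saved under pics/ and viewed, and the job is handed in when it is done.

```bash
ls; mkdir -p pics
python3 - <<'E'
from workcell import env
import cv2,numpy as np
for n in("top","side"):
    p,d=env.read_camera(n); cv2.imwrite(f"pics/{n}0.png",p[:,:,::-1]); np.save(f"{n}0.npy",d)
    c=env.calibration(n); print(n,np.round(c["K"],1).tolist(),np.round(c["cam_to_world"],3).tolist())
print(env.observe())
E
```

```text
pics
top [[552.7, 0.0, 315.5], [0.0, 552.7, 230.4], [0.0, 0.0, 1.0]] [[-0.018, -0.999, 0.041, 477.635], [-1.0, 0.017, -0.012, 30.21], [0.011, -0.042, -0.999, 1238.108], [0.0, 0.0, 0.0, 1.0]]
side [[513.0, 0.0, 324.4], [0.0, 513.0, 246.9], [0.0, 0.0, 1.0]] [[0.873, -0.291, 0.391, 65.392], [-0.488, -0.547, 0.68, -770.587], [0.016, -0.785, -0.619, 856.398], [0.0, 0.0, 0.0, 1.0]]
{'clock': 0.1, 'joint_pos': array([ 1.06369930e+00,  5.27593719e-02,  1.40162314e+00,  2.53059407e-05,
        1.68859425e+00, -7.02967654e-02]), 'qvel': array([-3.00461067e-03, -2.33902452e-03, -3.15638664e-03,  1.80607591e-04,
       -2.22653963e-05, -4.69347989e-04]), 'joint_torque': array([ 9.97586940e-04, -3.82585609e+01, -3.60982990e+01, -4.69802194e-05,
        4.78718866e-03, -3.21797108e-05]), 'tool_pos': array([221.95044635, 475.50776944, 247.56419737]), 'ee_rot': array([ 0.59668136,  0.37935498, -0.3802239 , -0.5962306 ]), 'force': array([-0.54929305,  0.88886293, -0.15717622]), 'ft_torque': array([-0.01282867, -0.0148622 , -0.00118986]), 'gripper_width': 0.9972486189298472}
```

View pics/top0.png

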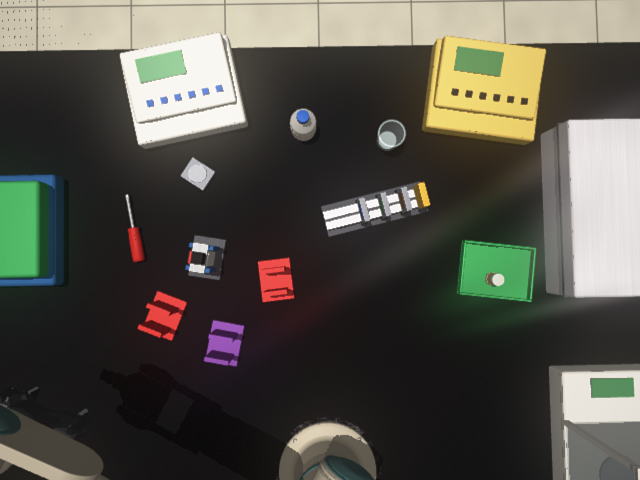

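View pics/side0.png

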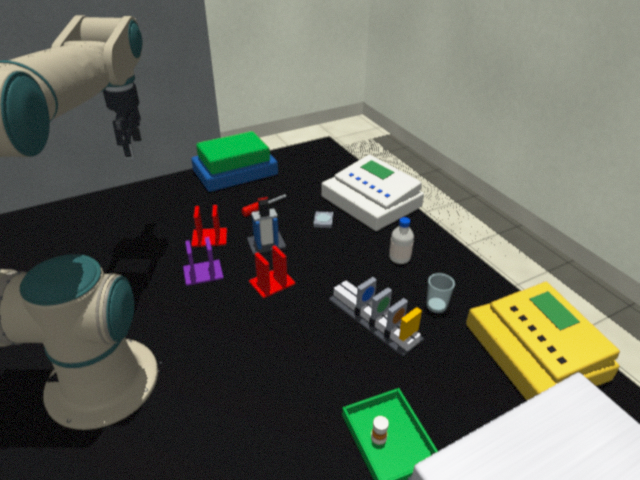

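The top view shows the spacer in its blue stand at about (206,258). Look-alike stands are red at (163,316), red at (276,280) and purple at (225,343). The rail runs from the yellow stop at (425,195) to its free end at (325,220). I'll confirm both in enlarged crops.

Run:
```python
import cv2
p=cv2.imread("pics/top0.png"); s=cv2.imread("pics/side0.png")
cv2.imwrite("pics/c_stand.png",cv2.resize(p[228:288,170:250],None,fx=10,fy=10,interpolation=cv2.INTER_CUBIC))
cv2.imwrite("pics/c_rail.png",cv2.resize(p[170:245,315:440],None,fx=6.4,fy=6.4,interpolation=cv2.INTER_CUBIC))
cv2.imwrite("pics/c_side.png",cv2.resize(s[190:260,225:305],None,fx=8,fy=8,interpolation=cv2.INTER_CUBIC))
```

```text
(no output)
```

View pics/c_stand.png

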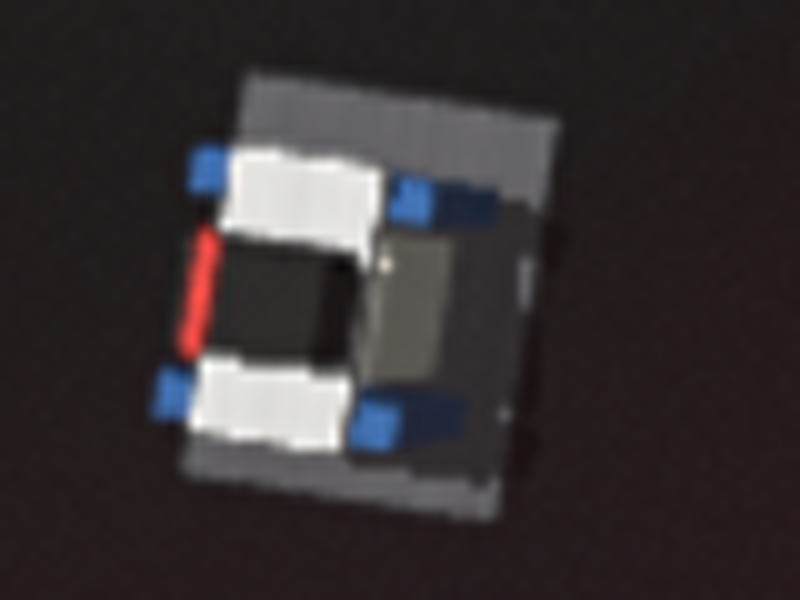

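View pics/c_rail.png

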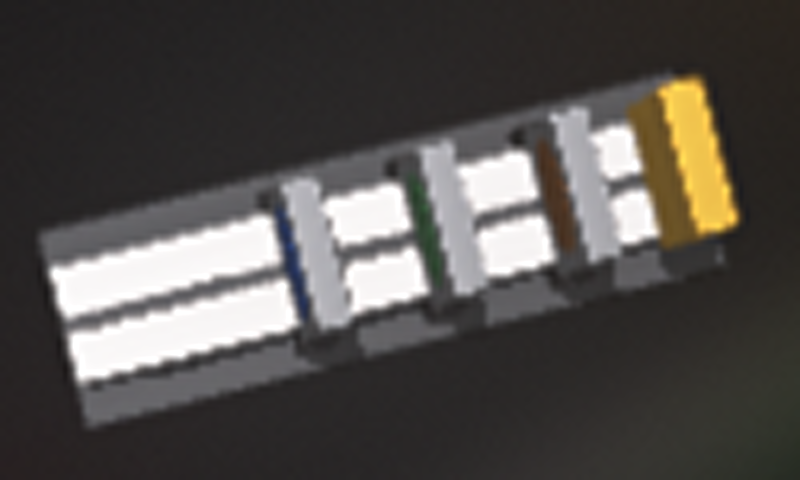

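View pics/c_side.png

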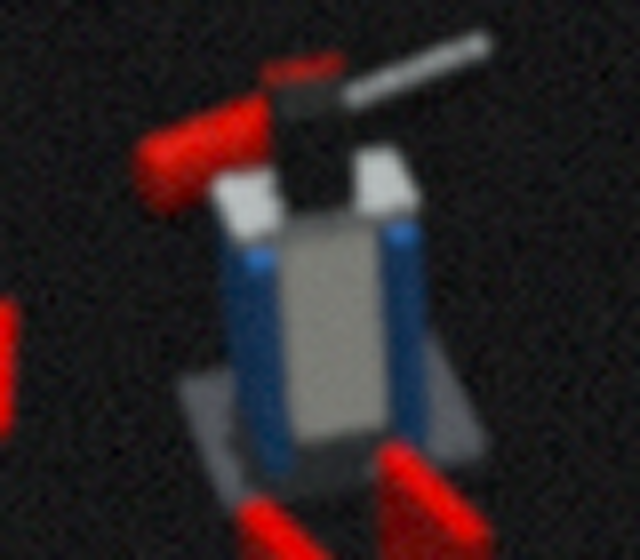

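```bash
cat > h.py <<'E'
import numpy as np,cv2
from workcell import env
def w(n,u,v,z):
    c=env.calibration(n);K=np.array(c["K"]);T=np.array(c["cam_to_world"])
    r=T[:3,:3]@np.linalg.solve(K,np.array([u,v,1.]));t=T[:3,3]
    return (t+r*(z-t[2])/r[2])[:2]
def crop(n,src,u0,v0,u1,v1,s,out,g=1.0):
    p=cv2.imread(src)[v0:v1,u0:u1]; p=np.clip((p/255.)**g*255,0,255).astype(np.uint8)
    cv2.imwrite(out,cv2.resize(p,None,fx=s,fy=s,interpolation=cv2.INTER_CUBIC))
E
python3 - <<'E'
from h import *
crop("top","pics/top0.png",315,175,380,240,9,"pics/r1.png",.6)
crop("top","pics/top0.png",375,175,440,230,9,"pics/r2.png",.6)
d=np.load("top0.npy")
c=env.calibration("top");K=np.array(c["K"]);T=np.array(c["cam_to_world"])
def pz(u,v): 
    return np.round((T@np.r_[np.linalg.solve(K,[u,v,1.])*d[v,u],1])[:3],1)
for q in [(335,213),(335,219),(427,195),(406,198),(204,258),(200,248),(199,268),(222,242),(189,244)]: print(q,pz(*q))
E
```

```text
(335, 213) [565.1 -27.5  28.8]
(335, 219) [551.8 -27.1  30.9]
(427, 195) [ 594.8 -216.9   93.1]
(406, 198) [ 589.3 -173.1   92. ]
(204, 258) [472.1 244.  113.9]
(200, 248) [492.7 255.   98.3]
(199, 268) [451.5 258.4  93.2]
(222, 242) [506.3 223.4  11.1]
(189, 244) [501.4 278.9  91.5]
```

View pics/r1.png

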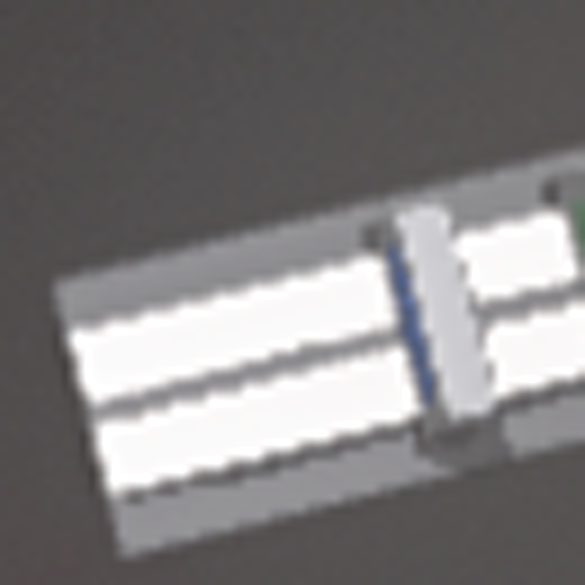

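View pics/r2.png

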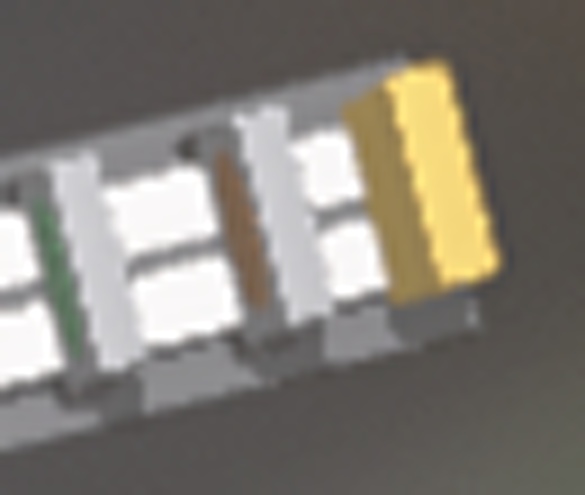

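Run:
```python
from h import *
def P(o,x,y,z,s=9): return w("top",(x+.5)/s-.5+o[0],(y+.5)/s-.5+o[1],z)
A=(315,175);B=(375,175);S=(170,228)
def ang(a,b): d=np.array(b)-a; return np.degrees(np.arctan2(d[1],d[0]))
for z in(8,14):
  t1=P(A,55,282,z);t2=P(B,400,58,z);b1=P(A,122,556,z);b2=P(B,478,325,z)
  print(z,t1,t2,b1,b2,"ang",ang(t2,t1)-90,ang(b2,b1)-90,"end",ang(b1,t1),"w",np.linalg.norm(t1-b1),"L",np.linalg.norm(t1-t2),np.linalg.norm(b1-b2))
g1=P(A,98,411,30);g2=P(B,372,212,30);print("groove",g1,g2,ang(g2,g1)-90)
c=[P(B,*q,90) for q in[(385,80),(445,62),(498,268),(440,290)]]
print("stop",np.round(c,1),[np.linalg.norm(c[i]-c[i-1]) for i in range(4)],np.mean(c,0),ang(c[3],c[0]),ang(c[2],c[1]))
for nm,o,qs in[("h1",B,[(237,115),(287,108),(330,310),(290,325)]),("h2",B,[(50,162),(97,150),(143,358),(100,370)]),("h3",A,[(395,215),(443,207),(492,405),(450,420)])]:
  c=[P(o,*q,90) for q in qs]
  print(nm,np.mean(c,0),ang(c[3],c[0]),ang(c[2],c[1]),[round(np.linalg.norm(c[i]-c[i-1]),1) for i in range(4)])
b=[P(S,*q,5,10) for q in[(245,70),(560,120),(497,521),(182,473)]]
print("base",np.mean(b,0),[round(np.linalg.norm(b[i]-b[i-1]),1) for i in range(4)],ang(b[3],b[0]),ang(b[2],b[1]),ang(b[1],b[0])-90,ang(b[2],b[3])-90)
k=[P(S,*q,89,10) for q in[(193,145),(437,178),(397,452),(152,418)]]
print("cheeks",np.mean(k,0),[round(np.linalg.norm(k[i]-k[i-1]),1) for i in range(4)],ang(k[3],k[0]),ang(k[1],k[0])-90)
l=[P(S,*q,97,10) for q in[(232,147),(385,168),(342,452),(190,430)]]
print("collar",np.mean(l,0),[round(np.linalg.norm(l[i]-l[i-1]),1) for i in range(4)],ang(l[3],l[0]),ang(l[1],l[0])-90)
```

```text
8 [583.05298617   3.21843763] [ 635.24251578 -218.15366406] [514.78798184 -12.12363527] [ 568.29793273 -235.86376713] ang 13.265526376587843 13.450280587364915 end 12.666360075382238 w 69.96777842160573 L 227.44088113238632 230.04991077905834
14 [582.53879642   3.35009187] [ 634.47376535 -216.9422409 ] [514.60676281 -11.91714823] [ 567.85571252 -234.56596082] ang 13.265526376587843 13.450280587364901 end 12.666360075382237 w 69.62650220720838 L 226.33151100998023 228.92781480224963
groove [549.51932633  -6.18884431] [ 594.76795619 -205.89159189] 12.766514399918123
stop [[ 619.7 -198. ]
 [ 623.6 -212.1]
 [ 575.4 -223.1]
 [ 570.5 -209.5]] [np.float64(50.45685132071716), np.float64(14.627968094971303), np.float64(49.45879879248001), np.float64(14.469289755642166)] [ 597.31449569 -210.66514333] 13.214091280241508 12.93807125540843
h1 [ 588.72319094 -174.15506423] 12.76744793483642 10.594994612854254 [np.float64(50.3), np.float64(11.8), np.float64(48.0), np.float64(9.9)]
h2 [ 578.87673093 -130.11693216] 12.203017442052465 11.134927887965377 [np.float64(49.7), np.float64(11.3), np.float64(49.5), np.float64(10.4)]
h3 [567.60901977 -85.19067083] 13.793207742905343 12.653661514154162 [np.float64(49.2), np.float64(11.3), np.float64(47.3), np.float64(10.3)]
base [473.37291274 258.79245117] [np.float64(90.5), np.float64(71.0), np.float64(90.1), np.float64(70.7)] -9.371451155677942 -9.556222100862138 -10.034170498044489 -9.698685915949781
cheeks [473.44542523 258.99692085] [np.float64(57.1), np.float64(51.0), np.float64(57.2), np.float64(51.1)] -9.009758974628737 -8.721313875698613
collar [473.29919801 258.94690852] [np.float64(58.7), np.float64(31.8), np.float64(59.0), np.float64(31.5)] -8.92752923033234 -8.83412728754071
```

Everything agrees with the given sizes. The stand is at (473.4, 258.9) with yaw −9.2°, and the rail yaw is +13.2°. The stop face is at about (595.7, −203.9), and the first gap is about 24.5 mm. Next I grasp the spacer in the blue stand.

```bash
cat >> h.py <<'E'
from scipy.spatial.transform import Rotation as R
def quat(yaw_deg,flip=False):
    a=np.radians(yaw_deg); X=np.array([-np.sin(a),np.cos(a),0]); 
    if flip: X=-X
    Y=np.array([0,0,-1.]); return R.from_matrix(np.c_[X,Y,np.cross(X,Y)]).as_quat()
ST=np.array([473.4,258.9]); SY=-9.2; RY=13.2
a_=np.radians(RY); U=np.array([-np.sin(a_),np.cos(a_),0]); E=np.array([np.cos(a_),np.sin(a_),0])
def st(msg=""):
    o=env.observe(); p=o["tool_pos"]; f=o["force"]
    print(msg,"t%.2f"%o["clock"],"p",np.round(p,2),"s=%.2f"%(p@U),"e=%.2f"%(p@E),"f",np.round(f,1),"fu=%.1f"%(f@U),"M",np.round(o["ft_torque"],2),"g%.3f"%o["gripper_width"]); return o
E
python3 - <<'E'
from h import *
for f in(0,1):
    print(f,env.inverse_kinematics([*ST,220],quat(SY,f)),env.inverse_kinematics([595,-190,230],quat(RY,f)))
o=env.observe();print(R.from_quat(o["ee_rot"]).as_matrix().round(2))
E
```

```text
0 [ 4.32014964e-01  1.02987495e-01  1.40337719e+00 -4.44089210e-16
  1.63522796e+00 -9.78211072e-01] [-3.68205244e-01  3.41193454e-01  1.10866205e+00 -4.44089210e-16
  1.69173715e+00 -2.16938503e+00]
1 [ 4.32014964e-01  1.02987495e-01  1.40337719e+00 -4.44089210e-16
  1.63522796e+00  2.16338158e+00] [-3.68205244e-01  3.41193454e-01  1.10866205e+00 -4.44089210e-16
  1.69173715e+00  9.72207622e-01]
[[ 0.42 -0.   -0.91]
 [ 0.91 -0.    0.42]
 [-0.   -1.    0.  ]]
```

Run:
```python
from h import *
q=quat(SY,0)
env.reach([*ST,200],q); st("above")
hit=env.move_straight([*ST,119],vel=100,max_force=8); o=st(f"down {hit}")
np.save("grasp.npy",np.r_[o["tool_pos"],o["ee_rot"]])
for n in("top","side"): cv2.imwrite(f"pics/{n}1.png",env.read_camera(n)[0][:,:,::-1])
crop("side","pics/side1.png",190,120,320,270,4,"pics/g1.png",.7)
```

```text
above t1.37 p [473.   259.63 200.16] s=144.76 e=519.79 f [-0.2  0.2  0.8] fu=0.2 M [ 0.07 -0.02  0.07] g1.001
down False t2.33 p [473.77 259.13 119.81] s=144.09 e=520.42 f [0.4 0.2 0.4] fu=0.2 M [0.   0.02 0.02] g0.998
```

View pics/g1.png

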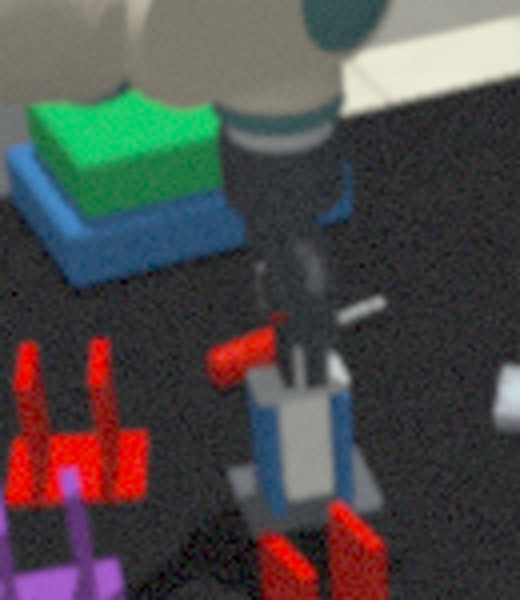

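The side view shows the fingers straddling the grip above the blue stand, at crop (300,370). I close, check, and lift.

Run:
```python
from h import *
env.close_gripper(100); env.wait(.3)
for i in range(3): o=st("closed"); env.wait(.05)
np.save("grasp.npy",np.r_[o["tool_pos"],o["ee_rot"]])
env.move_straight([473.4,258.9,150],vel=60); st("lift")
env.move_straight([473.4,258.9,235],vel=150); env.wait(.2); st("lift2"); st(); 
env.wait(.05); st()
cv2.imwrite("pics/side2.png",env.read_camera("side")[0][:,:,::-1])
crop("side","pics/side2.png",190,80,320,270,3,"pics/g2.png",.7)
```

```text
closed t3.27 p [473.58 259.03 119.32] s=144.05 e=520.22 f [0.5 0.2 4.1] fu=0.1 M [ 0.1  -0.04 -0.04] g0.338
closed t3.33 p [473.61 259.03 119.37] s=144.04 e=520.25 f [0.8 1.2 3.3] fu=1.0 M [ 0.07 -0.06  0.01] g0.337
closed t3.38 p [473.59 259.05 119.35] s=144.06 e=520.24 f [0.5 0.8 4.3] fu=0.6 M [ 0.12 -0.03 -0.03] g0.338
lift t4.09 p [473.29 258.85 149.87] s=143.94 e=519.89 f [-0.1 -0.4 -2.8] fu=-0.3 M [ 0.04  0.04 -0.03] g0.337
lift2 t5.01 p [473.02 258.71 233.63] s=143.86 e=519.59 f [-0.2 -0.6 -1.3] fu=-0.5 M [0.02 0.04 0.02] g0.336
 t5.01 p [473.02 258.71 233.63] s=143.86 e=519.59 f [-0.2 -0.6 -1.3] fu=-0.5 M [0.02 0.04 0.02] g0.336
 t5.06 p [473.11 258.78 233.94] s=143.90 e=519.71 f [ 0.1  0.2 -2. ] fu=0.1 M [-0.03  0.   -0.01] g0.335
```

View pics/g2.png

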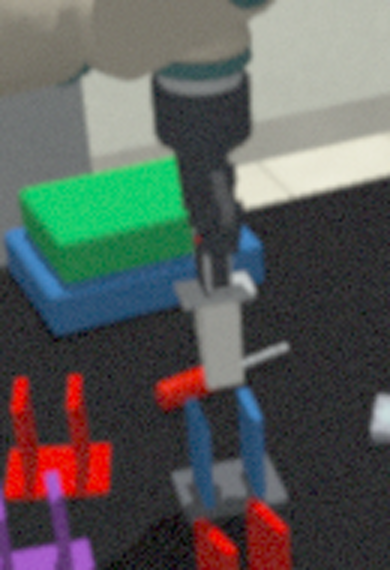

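The spacer hangs straight in the fingers (crop (215,330)), and the stand is empty below it. I carry it above gap 1 and measure the blade offset there with the depth camera.

```bash
cat >> h.py <<'E'
S0=-334.6; E0=533.4; Q=quat(RY,0); ZR=138.35
def pos(s,e,z): 
    p=s*U+e*E; p[2]=z; return p
E
python3 - <<'E'
from h import *
env.reach(pos(S0+7.25+16,E0,215),Q); env.wait(.3); st("above gap1"); env.wait(.05);o=st()
print(R.from_quat(o["ee_rot"]).as_matrix().round(4))
for n in("top","side"):
    p,d=env.read_camera(n); cv2.imwrite(f"pics/{n}3.png",p[:,:,::-1]); np.save(f"{n}3.npy",d)
crop("side","pics/side3.png",350,200,440,350,4,"pics/g3.png",.7)
E
```

```text
above gap1 t7.08 p [ 590.53 -180.76  215.09] s=-310.84 e=533.66 f [-0.2 -0.5 -2.7] fu=-0.5 M [-0.01  0.    0.05] g0.336
 t7.12 p [ 590.5  -180.93  215.08] s=-310.99 e=533.59 f [-0.4 -0.3 -2. ] fu=-0.2 M [-0.05 -0.01 -0.  ] g0.337
[[-2.289e-01  1.000e-04 -9.734e-01]
 [ 9.734e-01 -1.000e-04 -2.289e-01]
 [-1.000e-04 -1.000e+00 -1.000e-04]]
```

View pics/g3.png

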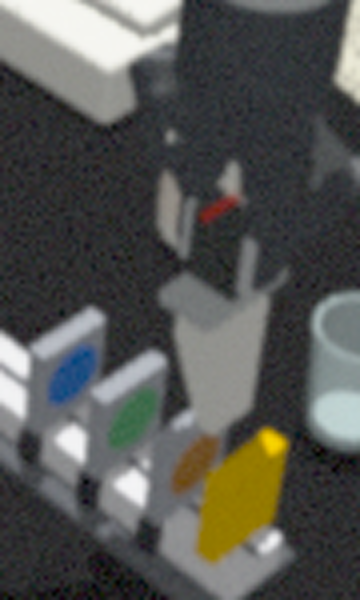

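Run:
```python
from h import *
c=env.calibration("side");K=np.array(c["K"]);T=np.array(c["cam_to_world"]); d=np.load("side3.npy")
print("cam dir in rail", T[:3,2]@E, T[:3,2]@U)
s_t,e_t=-310.95,533.6
for v in range(268,308,3):
    row=[]
    for u in range(388,420,2):
        z=d[v,u]; p=T@np.r_[np.linalg.solve(K,[u,v,1.])*z,1]
        row.append("%d/%d/%d"%(p[:3]@U-s_t,p[:3]@E-e_t,p[2]-107) if z>0 else "-")
    print(v," ".join(row))
```

```text
cam dir in rail 0.5364756709662333 0.5731004096181772
268 165/158/-106 159/160/-103 158/167/-106 153/169/-104 13/-12/88 10/-10/89 4/-11/93 0/-10/95 -3/-9/97 -8/-9/101 -13/-10/104 -17/-9/107 -20/-7/108 -23/-4/107 -27/-4/110 -25/4/104
271 158/151/-107 154/154/-106 15/-22/85 10/-21/88 8/-18/87 5/-15/87 3/-11/87 0/-10/88 -4/-10/91 -10/-12/96 -14/-10/97 -18/-9/100 -22/-8/101 -25/-6/102 -24/1/97 -14/23/78
274 151/143/-108 15/-27/80 8/-29/85 5/-27/86 2/-24/87 -1/-23/88 0/-16/84 -4/-15/86 -7/-12/86 -8/-6/83 -13/-7/87 -15/-3/86 -15/2/83 -15/9/79 -16/15/76 99/198/-106
277 - 139/138/-108 135/141/-107 4/-27/79 -2/-29/85 -6/-29/88 -7/-24/86 -10/-21/86 -13/-19/86 -15/-15/85 -15/-9/82 -16/-3/79 -16/3/75 -16/9/72 -16/17/67 90/187/-103
280 132/122/-104 128/125/-103 128/133/-107 14/-13/56 7/-14/61 -6/-28/79 -11/-28/82 -16/-29/86 -15/-20/80 -13/-10/73 -17/-10/76 -17/-3/72 -16/4/67 -17/10/63 88/178/-107 85/182/-107
283 126/115/-105 119/115/-101 119/123/-105 12/-14/50 6/-15/54 3/-13/55 -1/-13/59 -5/-11/60 -12/-14/67 -18/-16/72 -16/-8/66 -17/-2/63 -16/5/58 -17/12/54 78/165/-103 78/173/-107
286 118/107/-10
[... 652 characters left out ...]
133/-104 50/139/-107
298 44/15/-33 47/26/-42 85/85/-108 80/86/-105 77/90/-105 -2/-13/18 -7/-13/21 -12/-13/25 -18/-15/31 -19/-9/28 -16/1/19 -16/7/15 -17/13/12 46/119/-102 46/127/-106 42/130/-105
301 45/18/-45 79/71/-105 77/75/-106 73/78/-105 70/82/-105 -2/-12/9 -8/-14/15 -12/-11/15 -15/-10/17 -17/-5/16 -17/1/11 -19/6/9 -16/16/1 41/112/-103 39/118/-105 36/122/-106
304 45/19/-55 73/64/-106 71/68/-106 12/-3/-16 10/0/-17 7/3/-16 -9/-13/6 -13/-13/9 -17/-11/11 -16/-2/4 -17/2/1 42/100/-106 40/105/-108 34/105/-103 32/110/-105 30/115/-106
307 46/21/-67 12/-16/-17 8/-14/-15 7/-10/-16 5/-4/-19 1/-3/-16 2/4/-23 -15/-13/2 -16/-8/0 0/23/-33 38/88/-105 34/90/-103 33/96/-107 28/97/-103 -23/25/-17 23/106/-105
```

The depth image puts the straight face about 17 mm from the centre line. I lower the toe into gap 1 and feel for the stop.

Run:
```python
from h import *
s=S0+20.5
env.move_straight(pos(s,E0,215),vel=60)
h=env.move_straight(pos(s,E0,ZR+46),vel=60,max_force=5); env.wait(.2); st(f"low {h}")
h=env.move_straight(pos(s-10,E0,ZR+46),vel=8,max_force=3); st(f"contact {h}"); env.wait(.1);st();env.wait(.1); st()
cv2.imwrite("pics/side4.png",env.read_camera("side")[0][:,:,::-1]);crop("side","pics/side4.png",350,200,440,350,4,"pics/g4.png",.7)
cv2.imwrite("pics/top4.png",env.read_camera("top")[0][:,:,::-1])
```

```text
low False t8.33 p [ 591.23 -184.09  184.95] s=-314.24 e=533.57 f [-0.9 -0.2 -3. ] fu=0.1 M [ 0.02 -0.03 -0.03] g0.336
contact True t8.97 p [ 591.44 -187.26  183.18] s=-317.37 e=533.05 f [-1.5 -0.1 -2.1] fu=0.2 M [-0.03 -0.07 -0.  ] g0.339
 t9.07 p [ 591.08 -187.14  182.25] s=-317.17 e=532.73 f [-0.3 -0.7 -3. ] fu=-0.6 M [-0.04 -0.05  0.04] g0.339
 t9.18 p [ 591.03 -187.05  182.08] s=-317.07 e=532.70 f [-0.4  0.4 -1.4] fu=0.5 M [0.03 0.02 0.05] g0.338
```

View pics/g4.png

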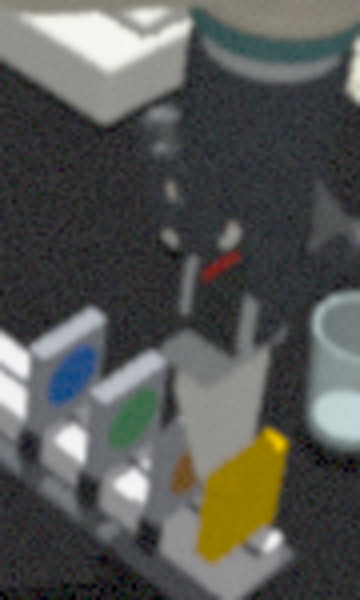

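No clear contact: the averaged force is near zero, so the noise probably tripped the threshold. I step in with averaged force readings.

```bash
cat >> h.py <<'E'
def avg(n=6,dt=.02,msg=None):
    F=[];Pp=[];M=[]
    for _ in range(n):
        env.wait(dt);o=env.observe();F.append(o["force"]);Pp.append(o["tool_pos"]);M.append(o["ft_torque"])
    f=np.mean(F,0);p=np.mean(Pp,0);m=np.mean(M,0)
    r=dict(t=o["clock"],s=p@U,e=p@E,z=p[2],fu=f@U,fe=f@E,fz=f[2],mx=m@E)
    if msg is not None: print(msg," ".join(f"{k}={v:.2f}" for k,v in r.items()))
    return r
E
python3 - <<'E'
from h import *
z=ZR+46; s=-317.1
env.move_straight(pos(s,E0,z),vel=30); r0=avg(msg="base")
for i in range(12):
    s-=.7; env.move_straight(pos(s,E0,z),vel=15); r=avg(msg=f"cmd {s:.2f}")
    if r["fu"]-r0["fu"]>2: break
E
```

```text
base t=9.62 s=-317.10 e=533.45 z=184.44 fu=0.17 fe=0.16 fz=-2.22 mx=-0.01
cmd -317.80 t=9.97 s=-317.70 e=533.42 z=184.32 fu=0.75 fe=0.09 fz=-2.31 mx=0.21
cmd -318.50 t=10.32 s=-317.95 e=533.45 z=184.33 fu=4.27 fe=-0.08 fz=-0.94 mx=1.17
```

Touch is clear at s ≈ −317.65, which gives a face offset of 16.95 mm and agrees with the depth image. I descend the slope gently in gap 1, logging the forces to learn the drag.

Run:
```python
from h import *
s=-317.9
for t in [46,38,32,29,27,25,23]:
    env.move_straight(pos(s,E0,ZR+t),vel=30); r=avg(4,msg=f"t{t}")
for ds in [.4,.8,1.2,1.6]:
    env.move_straight(pos(s+ds,E0,ZR+23),vel=15); r=avg(4,msg=f"ds{ds}")
```

```text
t46 t=10.64 s=-317.83 e=533.41 z=184.31 fu=3.54 fe=0.01 fz=-1.84 mx=0.96
t38 t=11.12 s=-317.81 e=533.20 z=175.79 fu=3.67 fe=0.17 fz=-4.12 mx=0.96
t32 t=11.54 s=-317.77 e=533.40 z=170.21 fu=4.66 fe=0.66 fz=-3.85 mx=1.07
t29 t=11.86 s=-317.78 e=533.51 z=167.39 fu=4.77 fe=0.88 fz=-3.41 mx=1.19
t27 t=12.18 s=-317.76 e=533.62 z=165.79 fu=5.22 fe=0.64 fz=-1.32 mx=1.32
t25 t=12.49 s=-317.78 e=533.82 z=165.02 fu=6.93 fe=-0.41 fz=3.30 mx=1.59
t23 t=12.81 s=-317.76 e=534.09 z=164.04 fu=7.56 fe=-1.34 fz=7.28 mx=1.84
ds0.4 t=13.12 s=-317.68 e=534.07 z=164.04 fu=6.63 fe=-1.09 fz=6.28 mx=1.56
ds0.8 t=13.44 s=-317.59 e=534.04 z=164.00 fu=5.58 fe=-1.15 fz=5.76 mx=1.30
ds1.2 t=13.76 s=-317.51 e=534.04 z=164.00 fu=4.10 fe=-0.67 fz=5.29 mx=1.04
ds1.6 t=14.07 s=-317.40 e=534.02 z=163.98 fu=2.60 fe=-0.38 fz=5.92 mx=0.68
```

Run:
```python
from h import *
s=-317.9
for ds in [2.2,2.8,3.4,4.0]:
    env.move_straight(pos(s+ds,E0,ZR+23),vel=15); r=avg(4,msg=f"ds{ds}")
```

```text
ds2.2 t=14.39 s=-317.25 e=534.01 z=163.96 fu=1.01 fe=-0.34 fz=5.71 mx=0.30
ds2.8 t=14.71 s=-317.09 e=533.96 z=163.91 fu=-1.73 fe=-0.26 fz=6.34 mx=-0.33
ds3.4 t=15.03 s=-316.92 e=533.94 z=163.92 fu=-3.44 fe=0.47 fz=5.72 mx=-0.68
ds4.0 t=15.34 s=-316.75 e=533.90 z=163.93 fu=-5.13 fe=0.59 fz=5.17 mx=-1.03
```

```bash
cat >> h.py <<'E'
def press(s,zc,zs,target,floor=ZR,gain=.2,fzmax=14,smin=None,smax=None,step=3.):
    """descend with fu regulated; stop when toe on the rail"""
    prev=None
    for i in range(40):
        zc-=zs; env.move_straight(pos(s,E0,zc),vel=25); r=avg(3,.02,msg=f"s{s:.2f} zc{zc-ZR:.1f}->")
        if r["fz"]>fzmax or (r["z"]<floor+1.0 and prev is not None and prev-r["z"]<.3*zs): break
        prev=r["z"]
        s+=float(np.clip((r["fu"]-target)*gain,-.8,.8))
        if smin is not None: s=max(s,smin)
        if smax is not None: s=min(s,smax)
    return s,zc
E
python3 - <<'E'
from h import *
print(press(-313.9,ZR+23,3.,-4.,fzmax=13))
E
```

```text
s-313.90 zc20.0-> t=15.66 s=-316.76 e=533.98 z=160.89 fu=-5.02 fe=0.20 fz=4.84 mx=-1.07
s-314.10 zc17.0-> t=15.97 s=-316.83 e=534.03 z=157.90 fu=-5.05 fe=1.24 fz=5.18 mx=-1.08
s-314.31 zc14.0-> t=16.29 s=-316.88 e=534.03 z=154.74 fu=-4.98 fe=1.00 fz=4.92 mx=-0.92
s-314.51 zc11.0-> t=16.61 s=-316.95 e=534.05 z=151.72 fu=-4.38 fe=1.14 fz=4.50 mx=-0.86
s-314.58 zc8.0-> t=16.93 s=-316.92 e=533.38 z=147.10 fu=-6.56 fe=1.39 fz=0.42 mx=-1.35
s-315.10 zc5.0-> t=17.25 s=-317.02 e=533.12 z=143.32 fu=-6.19 fe=0.96 fz=-1.33 mx=-1.46
s-315.53 zc2.0-> t=17.57 s=-317.07 e=533.08 z=140.00 fu=-6.58 fe=0.42 fz=-1.80 mx=-1.48
s-316.05 zc-1.0-> t=17.90 s=-317.15 e=533.43 z=138.33 fu=-4.19 fe=-1.20 fz=5.03 mx=-0.94
s-316.09 zc-4.0-> t=18.22 s=-317.15 e=533.77 z=138.21 fu=-0.44 fe=-5.39 fz=18.11 mx=-0.15
(-316.08850257889264, 134.35)
```

Run:
```python
from h import *
for s in [-316.1,-316.7,-317.3,-317.9,-318.3]:
    env.move_straight(pos(s,E0,ZR+1.5),vel=20); avg(3,msg=f"s{s}")
cv2.imwrite("pics/top5.png",env.read_camera("top")[0][:,:,::-1])
```

```text
s-316.1 t=18.69 s=-317.13 e=533.07 z=139.31 fu=-6.48 fe=-0.11 fz=-0.35 mx=-1.32
s-316.7 t=18.99 s=-317.24 e=533.11 z=139.31 fu=-5.30 fe=0.25 fz=-0.51 mx=-1.17
s-317.3 t=19.29 s=-317.31 e=533.15 z=139.32 fu=-4.50 fe=-0.75 fz=-2.12 mx=-0.91
s-317.9 t=19.59 s=-317.44 e=533.19 z=139.32 fu=-1.33 fe=-1.44 fz=-2.53 mx=-0.32
s-318.3 t=19.89 s=-317.53 e=533.21 z=139.33 fu=2.87 fe=-2.02 fz=-2.99 mx=0.47
```

Gap 1 is set and no play shows. I lift out and go to gap 2, where the touch is expected at s ≈ −273.6.

Run:
```python
from h import *
env.move_straight(pos(-317.5,E0,ZR+72),vel=80)
env.move_straight(pos(-270.6,E0,ZR+72),vel=80)
h=env.move_straight(pos(-270.6,E0,ZR+46),vel=60,max_force=6); env.wait(.1); r0=avg(5,msg=f"low {h}")
s=-271.9
while s>-276:
    s-=.4; env.move_straight(pos(s,E0,ZR+46),vel=20); r=avg(4,msg=f"cmd {s:.2f}")
    if r["fu"]-r0["fu"]>1.2: break
cv2.imwrite("pics/top6.png",env.read_camera("top")[0][:,:,::-1])
crop("top","pics/top6.png",315,170,440,245,6.4,"pics/g6.png",.7)
```

```text
low False t=22.48 s=-270.72 e=533.60 z=184.91 fu=-0.12 fe=-0.09 fz=-2.62 mx=0.00
cmd -272.30 t=22.79 s=-272.39 e=533.42 z=184.45 fu=0.05 fe=-0.15 fz=-2.02 mx=0.03
cmd -272.70 t=23.11 s=-272.70 e=533.39 z=184.33 fu=0.06 fe=-0.02 fz=-2.20 mx=-0.00
cmd -273.10 t=23.43 s=-273.10 e=533.40 z=184.34 fu=-0.01 fe=0.60 fz=-2.58 mx=0.00
cmd -273.50 t=23.74 s=-273.51 e=533.40 z=184.34 fu=0.24 fe=0.07 fz=-2.51 mx=0.02
cmd -273.90 t=24.06 s=-273.74 e=533.42 z=184.36 fu=0.99 fe=0.03 fz=-2.24 mx=0.28
cmd -274.30 t=24.38 s=-273.91 e=533.44 z=184.36 fu=3.43 fe=-0.21 fz=-1.18 mx=0.87
```

View pics/g6.png

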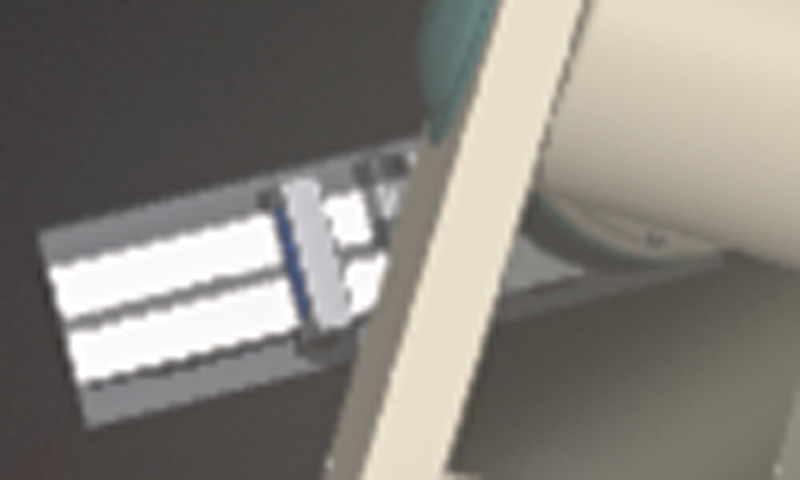

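Touch at s ≈ −273.68 against −273.66 predicted, so gap 1 is 32.0 mm. The arm hides the holder in the top view, so forces are the guide. I descend with a regulated lateral force.

```bash
cat >> h.py <<'E'
def wedge(s,zs,target=-5.5,gain=.25,dmax=.7):
    """zs: list of commanded t values; regulates fu only once the slope bears"""
    eng=False; mx=-9
    for t in zs:
        env.move_straight(pos(s,E0,ZR+t),vel=25); r=avg(3,.02,msg=f"s{s:.2f} t{t:.1f}->")
        if abs(r["fu"])>.8 or r["fz"]>-1: eng=True
        if eng: s+=float(np.clip((r["fu"]-target)*gain,-dmax,dmax))
        if r["fu"]>4.5 or r["fz"]>14: print("abort");break
    return s,r
E
python3 - <<'E'
from h import *
s,r=wedge(-273.4,[36,32,30.5,29,28,27,26,25,24,23]); print(s)
E
```

```text
s-273.40 t36.0-> t=25.02 s=-273.63 e=533.23 z=174.10 fu=1.28 fe=-0.33 fz=-2.86 mx=0.30
s-272.70 t32.0-> t=25.38 s=-272.89 e=533.36 z=170.32 fu=0.04 fe=-0.34 fz=-2.10 mx=-0.02
s-272.00 t30.5-> t=25.68 s=-272.00 e=533.39 z=168.81 fu=-0.31 fe=0.64 fz=-2.13 mx=-0.02
s-271.30 t29.0-> t=25.98 s=-271.63 e=533.49 z=167.54 fu=-2.16 fe=0.38 fz=-2.43 mx=-0.47
s-270.60 t28.0-> t=26.28 s=-271.45 e=533.55 z=167.12 fu=-5.10 fe=-0.09 fz=1.42 mx=-1.15
s-270.50 t27.0-> t=26.58 s=-271.62 e=533.65 z=166.48 fu=-5.88 fe=-0.22 fz=2.24 mx=-1.35
s-270.60 t26.0-> t=26.88 s=-271.90 e=533.74 z=165.71 fu=-6.51 fe=0.13 fz=2.72 mx=-1.46
s-270.85 t25.0-> t=27.18 s=-272.25 e=533.80 z=164.84 fu=-6.93 fe=0.95 fz=2.97 mx=-1.56
s-271.21 t24.0-> t=27.48 s=-272.66 e=533.84 z=163.92 fu=-7.11 fe=0.55 fz=3.25 mx=-1.54
s-271.61 t23.0-> t=27.78 s=-273.03 e=533.89 z=162.98 fu=-6.55 fe=1.05 fz=3.70 mx=-1.51
-271.8702849748379
```

Run:
```python
from h import *
s,r=wedge(-271.8,[21.5,20,18,16,13.5,11,8.5,6,3.5,1,-.5,-2,-3.5],target=-5.,gain=.2,dmax=.5); print(s)
```

```text
s-271.80 t21.5-> t=28.08 s=-273.10 e=534.03 z=161.80 fu=-6.09 fe=0.13 fz=4.75 mx=-1.29
s-272.02 t20.0-> t=28.38 s=-273.15 e=534.14 z=160.43 fu=-5.46 fe=0.39 fz=5.60 mx=-1.13
s-272.11 t18.0-> t=28.68 s=-273.17 e=534.23 z=158.43 fu=-5.34 fe=0.90 fz=5.15 mx=-1.07
s-272.18 t16.0-> t=28.98 s=-273.19 e=534.28 z=156.43 fu=-4.64 fe=0.87 fz=5.62 mx=-1.04
s-272.10 t13.5-> t=29.28 s=-273.16 e=534.29 z=153.86 fu=-5.32 fe=1.37 fz=4.23 mx=-1.09
s-272.17 t11.0-> t=29.58 s=-273.20 e=534.32 z=151.35 fu=-5.07 fe=1.49 fz=4.63 mx=-1.04
s-272.18 t8.5-> t=29.88 s=-273.17 e=533.72 z=147.46 fu=-6.24 fe=1.38 fz=0.78 mx=-1.37
s-272.43 t6.0-> t=30.18 s=-273.21 e=533.46 z=144.36 fu=-6.08 fe=1.66 fz=-0.69 mx=-1.35
s-272.65 t3.5-> t=30.48 s=-273.23 e=533.36 z=141.57 fu=-6.29 fe=0.77 fz=-0.80 mx=-1.31
s-272.90 t1.0-> t=30.78 s=-273.27 e=533.33 z=138.88 fu=-6.10 fe=0.73 fz=-1.34 mx=-1.19
s-273.12 t-0.5-> t=31.08 s=-273.30 e=533.47 z=138.34 fu=-4.18 fe=-1.04 fz=4.76 mx=-0.92
s-272.96 t-2.0-> t=31.38 s=-273.28 e=533.64 z=138.27 fu=-2.32 fe=-3.48 fz=10.98 mx=-0.66
s-272.46 t-3.5-> t=31.68 s=-273.16 e=533.79 z=138.19 fu=-2.84 fe=-5.78 fz=17.12 mx=-0.57
abort
-272.0282264280156
```

Gap 2 is set with the face contact held. Now gap 3.

Run:
```python
from h import *
env.move_straight(pos(-273.2,E0,ZR+2),vel=20); avg(3,msg="relax")
env.move_straight(pos(-273.3,E0,ZR+72),vel=80)
env.move_straight(pos(-226.6,E0,ZR+72),vel=80)
h=env.move_straight(pos(-226.6,E0,ZR+44),vel=60,max_force=6); env.wait(.1); r0=avg(5,msg=f"low {h}")
s=-228.4
while s>-232:
    s-=.4; env.move_straight(pos(s,E0,ZR+44),vel=20); r=avg(4,msg=f"cmd {s:.2f}")
    if r["fu"]-r0["fu"]>.7: break
cv2.imwrite("pics/side7.png",env.read_camera("side")[0][:,:,::-1]);crop("side","pics/side7.png",320,220,450,350,4,"pics/g7.png",.7)
```

```text
relax t=32.16 s=-273.29 e=533.09 z=139.46 fu=-5.15 fe=-0.55 fz=0.01 mx=-1.08
low False t=34.72 s=-226.70 e=533.62 z=182.92 fu=0.22 fe=-0.23 fz=-2.55 mx=0.00
cmd -228.80 t=35.04 s=-228.90 e=533.41 z=182.43 fu=-0.37 fe=0.15 fz=-2.59 mx=0.04
cmd -229.20 t=35.36 s=-229.21 e=533.40 z=182.35 fu=0.03 fe=-0.01 fz=-2.04 mx=-0.01
cmd -229.60 t=35.67 s=-229.58 e=533.41 z=182.35 fu=0.63 fe=-0.25 fz=-2.42 mx=0.02
cmd -230.00 t=35.99 s=-229.76 e=533.42 z=182.36 fu=1.82 fe=-0.48 fz=-1.98 mx=0.44
```

View pics/g7.png

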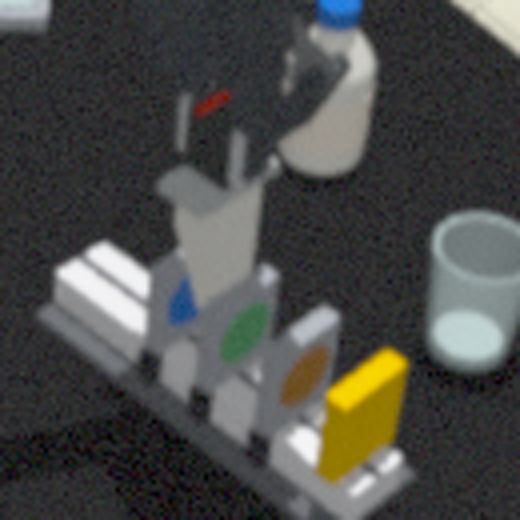

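Touch at s ≈ −229.65 (predicted −229.68). The side view shows the spacer between the green and blue holders at crop (210,250), and the first gap clearly opened. I press in gap 3.

```bash
sed -i 's/if abs(r\["fu"\])>.8 or r\["fz"\]>-1: eng=True/if r["fu"]<-.8 or r["fz"]>-.8: eng=True/' h.py
python3 - <<'E'
from h import *
s,r=wedge(-229.3,[36,30,26,24.5,23],target=-5.,gain=.2,dmax=.6)
s,r=wedge(s,[22,21,20,19,18,17,16],target=-5.,gain=.2,dmax=.6); print(s)
E
```

```text
s-229.30 t36.0-> t=36.57 s=-229.52 e=533.34 z=174.25 fu=0.47 fe=0.25 fz=-1.98 mx=0.01
s-229.30 t30.0-> t=37.01 s=-229.31 e=533.34 z=168.18 fu=0.28 fe=-0.24 fz=-2.49 mx=-0.00
s-229.30 t26.0-> t=37.37 s=-229.27 e=533.32 z=164.16 fu=-0.07 fe=0.30 fz=-2.59 mx=-0.04
s-229.30 t24.5-> t=37.67 s=-229.29 e=533.37 z=162.79 fu=-0.36 fe=0.19 fz=-2.39 mx=0.01
s-229.30 t23.0-> t=37.97 s=-229.27 e=533.36 z=161.23 fu=0.00 fe=0.21 fz=-2.48 mx=-0.01
s-229.30 t22.0-> t=38.27 s=-229.29 e=533.37 z=160.28 fu=0.24 fe=-0.19 fz=-2.39 mx=-0.01
s-229.30 t21.0-> t=38.57 s=-229.44 e=533.43 z=159.39 fu=-0.63 fe=0.30 fz=-2.29 mx=-0.21
s-229.30 t20.0-> t=38.87 s=-229.49 e=533.55 z=158.75 fu=-1.63 fe=-0.35 fz=0.55 mx=-0.25
s-228.70 t19.0-> t=39.17 s=-229.33 e=533.66 z=158.33 fu=-4.33 fe=-0.74 fz=5.30 mx=-0.83
s-228.57 t18.0-> t=39.47 s=-229.31 e=533.82 z=157.51 fu=-4.47 fe=-0.63 fz=5.84 mx=-0.90
s-228.46 t17.0-> t=39.77 s=-229.27 e=533.93 z=156.62 fu=-4.62 fe=0.37 fz=5.82 mx=-0.90
s-228.38 t16.0-> t=40.07 s=-229.25 e=534.01 z=155.69 fu=-4.63 fe=0.15 fz=5.28 mx=-0.98
-228.30967220793124
```

Run:
```python
from h import *
s,r=wedge(-228.3,[13.5,11,8.5,6,3.5,1,-.5,-2,-3.5],target=-5.,gain=.2,dmax=.5); print(s)
env.move_straight(pos(-229.2,E0,ZR+2),vel=20); avg(3,msg="relax")
env.move_straight(pos(-229.3,E0,ZR+75),vel=80); env.wait(.1); avg(3,msg="up")
env.move_straight(pos(-229.3,E0,240),vel=150)
G=np.load("grasp.npy")
env.reach([473.4,258.9,235],quat(SY,0)); env.wait(.3); st("over stand"); avg(4,msg="")
for n in("top","side"):
    p,d=env.read_camera(n); cv2.imwrite(f"pics/{n}8.png",p[:,:,::-1]); np.save(f"{n}8.npy",d)
crop("top","pics/top8.png",315,170,440,245,6.4,"pics/g8.png",.7)
crop("side","pics/side8.png",200,80,310,270,3,"pics/g8s.png",.7)
```

```text
s-228.30 t13.5-> t=40.37 s=-229.23 e=534.11 z=153.05 fu=-5.55 fe=1.18 fz=4.97 mx=-1.07
s-228.41 t11.0-> t=40.67 s=-229.26 e=534.15 z=150.52 fu=-4.77 fe=1.50 fz=5.14 mx=-0.95
s-228.36 t8.5-> t=40.97 s=-229.21 e=533.49 z=146.65 fu=-5.97 fe=1.20 fz=0.38 mx=-1.27
s-228.56 t6.0-> t=41.27 s=-229.24 e=533.25 z=143.64 fu=-6.71 fe=1.12 fz=-1.12 mx=-1.32
s-228.90 t3.5-> t=41.57 s=-229.27 e=533.19 z=140.93 fu=-6.15 fe=1.49 fz=-1.42 mx=-1.21
s-229.13 t1.0-> t=41.87 s=-229.30 e=533.22 z=138.46 fu=-6.03 fe=0.69 fz=-1.75 mx=-1.13
s-229.34 t-0.5-> t=42.17 s=-229.35 e=533.37 z=138.34 fu=-3.11 fe=-1.53 fz=5.50 mx=-0.70
s-228.96 t-2.0-> t=42.47 s=-229.26 e=533.55 z=138.29 fu=-2.26 fe=-3.72 fz=11.79 mx=-0.60
s-228.46 t-3.5-> t=42.77 s=-229.13 e=533.71 z=138.18 fu=-2.76 fe=-6.03 fz=18.09 mx=-0.55
abort
-228.0090506093832
relax t=43.24 s=-229.27 e=533.09 z=139.59 fu=-5.03 fe=-0.68 fz=-0.55 mx=-1.06
up t=44.46 s=-229.21 e=533.19 z=212.62 fu=-0.14 fe=0.06 fz=-2.23 mx=0.03
over stand t46.48 p [473.68 258.41 234.96] s=143.42 e=520.18 f [-0.5  0.3 -2.1] fu=0.4 M [ 0.   -0.01 -0.  ] g0.340
 t=46.54 s=143.53 e=520.17 z=234.99 fu=-0.09 fe=0.28 fz=-2.08 mx=-0.00
```

View pics/g8.png

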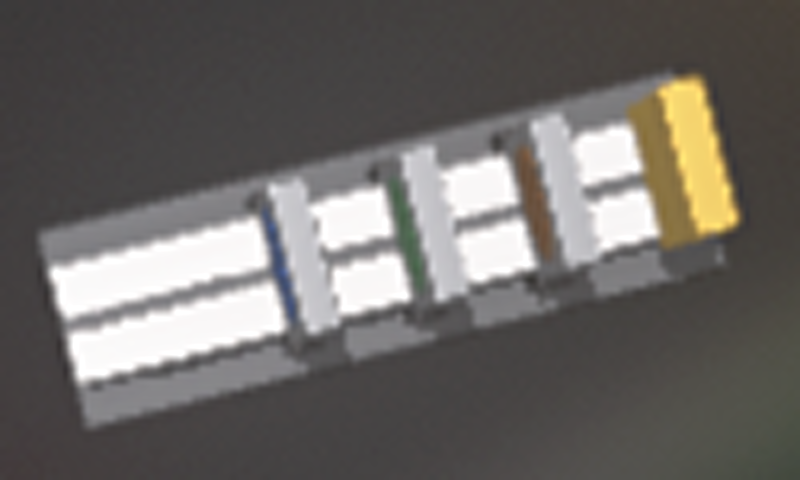

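View pics/g8s.png

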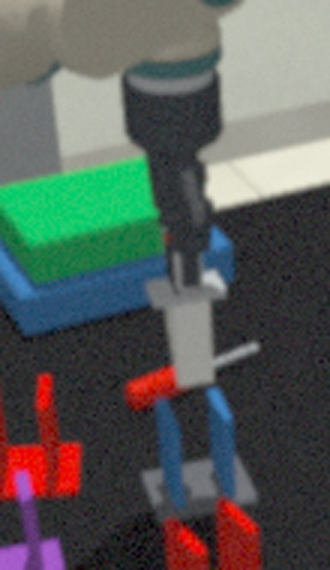

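The rail view shows three evenly spaced holders, with tops at crop x ≈ 545, 415 and 285 (about 20.4 px apart, or 44 mm). The spacer is upright over the blue stand. I lower it in with a force guard.

Run:
```python
from h import *
G=np.load("grasp.npy"); xy=[473.5,259.0]
env.move_straight([*xy,215],vel=80); env.wait(.15); avg(4,msg="pre")
h=env.move_straight([*xy,128],vel=50,max_force=5); avg(4,msg=f"in {h}")
if not h:
    for z in (123,121,120,119.4,119,118.5):
        env.move_straight([*xy,z],vel=20); r=avg(4,msg=f"z{z}")
        if r["fz"]>2.0: break
    st()
```

```text
pre t=47.26 s=144.09 e=520.31 z=215.43 fu=0.16 fe=0.04 fz=-2.15 mx=0.02
in False t=49.22 s=144.06 e=520.27 z=128.29 fu=-0.08 fe=-0.03 fz=-2.61 mx=0.01
z123 t=49.68 s=144.02 e=520.08 z=122.87 fu=-0.19 fe=-0.07 fz=-2.18 mx=-0.02
z121 t=50.00 s=144.02 e=520.09 z=120.91 fu=0.18 fe=0.35 fz=-2.35 mx=-0.01
z120 t=50.32 s=144.01 e=520.11 z=119.97 fu=-0.30 fe=0.21 fz=-2.27 mx=0.01
z119.4 t=50.63 s=144.04 e=520.13 z=119.39 fu=-0.41 fe=0.40 fz=-1.91 mx=0.02
z119 t=50.95 s=144.04 e=520.16 z=119.36 fu=-0.07 fe=-2.35 fz=1.87 mx=-0.13
z118.5 t=51.27 s=144.05 e=520.17 z=119.34 fu=-0.63 fe=-4.90 fz=5.25 mx=-0.26
 t51.27 p [473.53 259.01 119.34] s=144.04 e=520.16 f [-5.1 -2.   5.3] fu=-0.8 M [-0.41  0.73 -0.04] g0.336
```

It is seated at z = 119.35, the same as at the grasp. I ease the load, release, retreat and look.

Run:
```python
from h import *
env.move_straight([473.5,259.0,119.2],vel=20); avg(3,msg="ease")
env.let_go(); env.wait(.2); st("open")
env.move_straight([473.5,259.0,200],vel=80); st("up")
env.reach([222,475.7,248],[0.59668136,0.37935498,-0.3802239,-0.5962306]); env.wait(.3)
for n in("top","side"):
    p,d=env.read_camera(n); cv2.imwrite(f"pics/{n}9.png",p[:,:,::-1]); np.save(f"{n}9.npy",d)
crop("top","pics/top9.png",170,228,250,288,10,"pics/g9.png")
crop("side","pics/side9.png",225,190,305,260,8,"pics/g9s.png")
crop("top","pics/top9.png",315,175,380,240,9,"pics/g9a.png",.6)
crop("top","pics/top9.png",375,175,440,230,9,"pics/g9b.png",.6)
st()
```

```text
ease t=51.57 s=144.08 e=520.29 z=119.36 fu=-0.12 fe=-0.60 fz=0.93 mx=-0.03
open t52.36 p [473.51 259.   119.22] s=144.03 e=520.14 f [ 0.2  0.3 -0.4] fu=0.2 M [-0.01 -0.01  0.01] g1.002
up t53.52 p [473.25 258.88 199.23] s=143.97 e=519.86 f [-0.3  0.6  0.2] fu=0.6 M [ 0.01 -0.    0.02] g0.998
 t55.18 p [222.31 475.55 247.93] s=412.22 e=325.03 f [0.6 0.3 0.2] fu=0.1 M [ 0.   -0.05 -0.07] g0.997
```

View pics/g9.png

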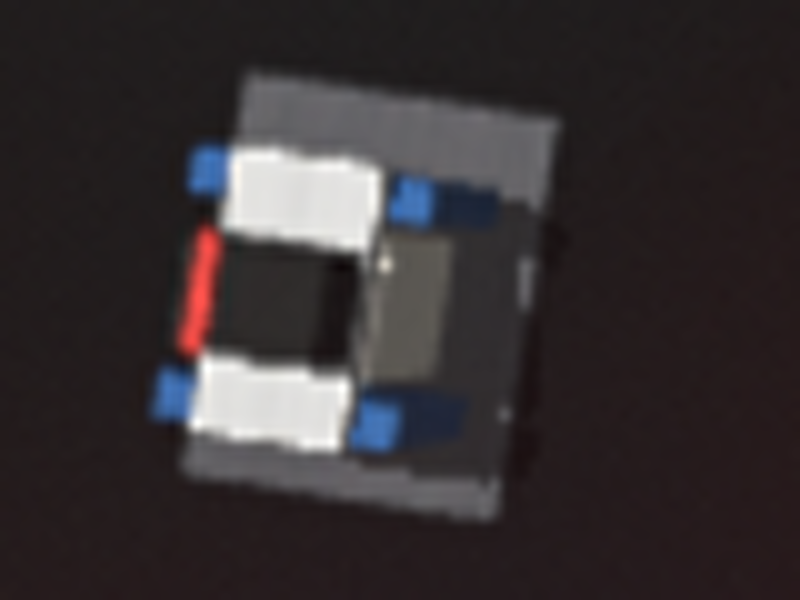

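View pics/g9s.png

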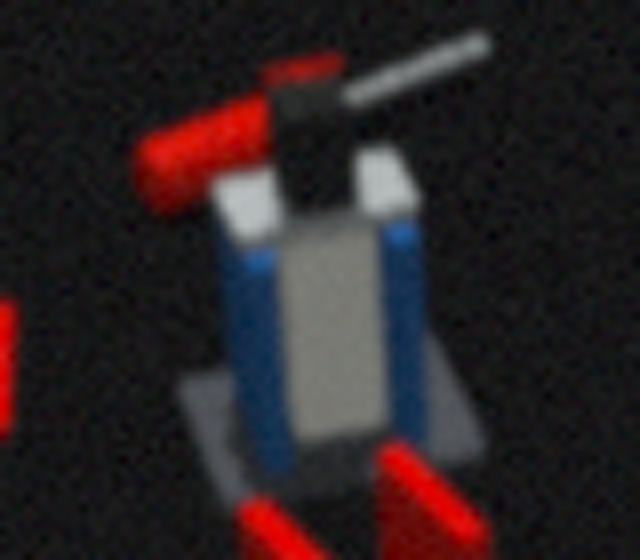

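View pics/top9.png

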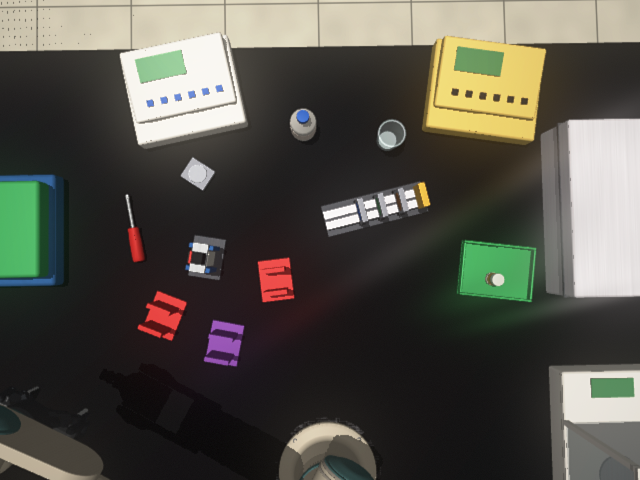

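View pics/g9a.png

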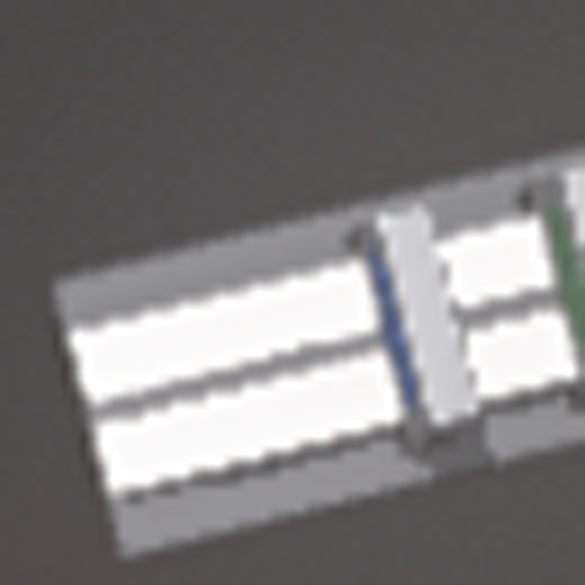

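View pics/g9b.png

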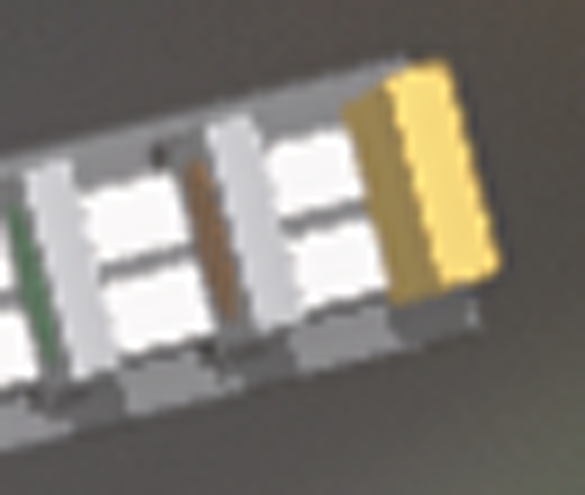

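The spacer hangs in the blue stand exactly as in the first picture: collar at crop (290,300), red stripe on the left. Bystanders are unmoved. The holders' left top edges sit at crop columns 207, 25 and −160, with the stop at 385, so the spacings are about 180 px each. I hand in.

Run:
```python
from workcell import env
env.finish_job(); print(env.observe()["clock"])
```

```text
the job is handed in; nothing more can be done
the job is handed in; nothing more can be done
```

The three gaps were set outward from the yellow stop, each with the spacer pressed down onto the rail. The spacer is back upright in the blue stand and released. I handed the job in just after 55 s on the robot clock, inside the 72 s limit.

- **Gaps 1 and 2:** The spacer's touch points on the stop, holder 1 and holder 2 were at s ≈ −317.66, −273.68 and −229.65. That is steps of 43.98 and 44.03 mm against the 44 mm expected (32 mm gap plus 12 mm holder).
- **Gap 3:** It was pressed in the same way, but nothing was left to touch it against, so only the final picture checks it. In that picture the holder spacings read about 43.2 to 43.9 mm, within my reading error.
- **Contact forces:** Net side force on the spacer while wedging gaps 2 and 3 was about −4 to −7 N. I estimate 1–3 N of contact on the part already in place. Pressing onto the rail reached about 20 N.
- **Spacer in stand:** It seated at the same tool height as at the grasp (119.35 mm). The before and after pictures of the stand look alike, and the bystanders appear unmoved.

**Departures from a clean run:**
- The first force-guarded touch on the stop stopped early on sensor noise, so I repeated it with averaged readings.
- In gap 1 the side force on the fixed stop was higher than I wanted for a moment, about 7.6 N net. The contact itself may have reached about 15 N.
- In gap 2 the straight face left holder 1 by roughly 2 mm early in the wedging. It was back in light contact before the spacer reached full width.

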